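# Trace the seam of a cracked stone slab and lay the clamp bar

## Robot

A 6-joint arm with a two-finger parallel gripper is mounted at the origin on the work surface. World frame = base frame: x ahead of the robot, y to its left, z up, the work surface at z = 0. Lengths are in mm, angles in degrees, forces in N, time in s.
With the tool pointing down it reaches from about 275 to 725 mm from the base axis. Payload 5.6 kg.
Tool frame: the origin (TCP) lies midway between the tips of the shut fingers; the grasp point (between the pads) lies 19 mm behind it; z points along the fingers, y is the line along which they close (so a half turn about z gives the same grasp; the last joint's range is limited). The gripper opens to 85 mm and grips with 20 to 120 N. Pads are 22 mm wide; open, the fingers measure 114 mm over their backs; the gripper's body (76 mm by 85 mm) begins 54 mm behind the grasp point. The pads swing forward as they close: fully open they stand 13 mm farther back than shut.
Start: joints at [-47.12, 14.616, 6.199, 0, -81.583, -16.306], TCP at [246.06, -491.882, 231.283] pointing down, gripper open.
Joint ranges: [-168.99, 168.99], [-69.2, 112.95], [-62.41, 85.93], [-164.36, 98.24], [-168.68, -3.75], [-174.98, 174.98]. Speed limits (degrees/s): [147.25, 147.25, 180, 180, 180, 180].

## Interface

Orientations are given as a 3x3 rotation matrix whose columns are the frame's x, y, z axes.
In Python, from cell import manip, eyes, nets, readout gives the robot as it stands. Calls block until the motion is done:
- manip.move_to(position, orientation): joint-space move of the TCP to a pose.
- manip.move_straight(position, rot=None, vel=150, threshold=None): straight line of the TCP; rot=None keeps the orientation; vel is the mean speed in mm/s. With threshold (N) it stops when the force on the tool has changed by that much, and returns True; else False.
- manip.goto_joints(angles): joint-space move.
- manip.move_gripper(opening, grasp_force=None): opening from 0.0 (shut) to 1.0 (fully open); grasp_force is the grip in N (None keeps the last); returns when the fingers have stopped.
- manip.pause(seconds).
- manip.inverse_kinematics(position, orientation): joint angles nearest the present ones, or None.
- eyes.get_image(name): name is "scene" or "top" or "wrist"; returns (picture, depth): 400x640x3 uint8, blue, green, red; 400x640 float32, mm along the optical axis (not along the pixel's ray), 0 where there is no reading.
- eyes.calibration(name): a dict with "vertical_fov" (degrees; the focal length in pixels is half the picture's height over the tangent of half this angle, whatever the lens; pixels are square), "cx", "cy" (the principal point, pixels), "R" (3x3) and "t" (3): a world point X has camera coordinates R X + t; the wrist camera has in their place "tool_from_camera" (4x4, takes a point from camera to tool coordinates, whose origin is the TCP and whose axes are the flange's). Camera axes: x right, y down, z forward; pixel columns grow to the right and rows downward; lengths in mm; the calibration is good to about 2 mm. The wrist camera is an equidistant fisheye: a pixel r from the principal point sees the ray r / f radians off the axis. A picture is of the moment at which its call begins: read the wrist's pose just before it. calibration takes no time and is no camera call.
A pose or a line that the arm cannot do raises manip.IKError and nothing moves.
- manip.job_done(): hands the job in; it is judged then, once.
Trained networks look in the newest picture that a camera, given by its name, has taken for a name from the list of things; names that differ only in an ending like _2 or _b are one class to them, and where a whole thing is asked for, a point or a joint stands for the part that bears it (a point fixed in the world has none). Each returns a list of dicts, best first, with "score" (0 to 1); they miss things now and then, are a little off and sometimes report something else, mostly with a low value. They report only what shows in the picture. A call takes as long as a camera call. They do not tell look-alikes from the thing itself.
- nets.outline_of(camera, label): "region" (400x640 bool, what is visible of it) and "xy" ([column, row] as shares, 0 to 1, of the picture: columns of its width, rows of its height, amid what is visible of it).
- nets.place_of(camera, label): "xy" ([column, row] as shares, 0 to 1, of the picture: columns of its width, rows of its height: a listed point, or the origin of a listed thing).
Readings, each from a call of its own:
- readout.read_t(): time.
- readout.read_joint_positions(): joint angles.
- readout.read_qvel(): joint speeds.
- readout.read_joint_efforts(): joint torques, N m.
- readout.read_ee_pos(): TCP position.
- readout.read_tool_rot(): TCP orientation.
- readout.read_contact_force(): force on the tool from outside, world axes, zero at the start.
- readout.read_wrist_torque(): the same for the moment, N m.
- readout.read_width(): opening from 0.0 (shut) to 1.0 (fully open).
- readout.read_finger_force(): force on a finger pad.
Only numpy, scipy, OpenCV 4.12 (cv2) and the standard library are available. Lean on these libraries where they do the work, as an engineer would, in place of code of your own. Each camera call takes 0.05 s, during which the arm holds its last target. There are 200 camera calls.

## Task

Take the sprung stylus from its wooden stand and, holding it about upright, run its tip slowly and gently along the whole S-shaped V-seam of the stone slab, from the end nearer the robot to the far end, pressing lightly in the groove all the way (a few centimetres a second, the sprung pin only part way in, never against its stop); the slab's height and slope differ each time. Then hang the stylus back upright in its stand and lay the clamp bar across the two posts over the slab, fully down in both notches and centred. Leave the other stones and things where they are.

Things in the scene. Friction and masses are not known exactly. Their poses are not given: they have to be found in the camera images.
- cradle: fixed cradle: steel base 150 (x) x 210 (y) x 16 mm, green-grey cracked stone slab (150 x 120 x 26 mm) in its middle, an aluminium post at each side (y = +87, -87 mm). Origin: centre of the underside; +x along the slab from near to far end, y from post to post. Slab top is 56 to 84 mm above the table at mid-length and leans up to 0.10 rad about y: height and lean are NOT reported; feel or see them
- bar_seat (a point): cradle point midway between the posts at the height of their notch floors (94 mm above the table); axes as the cradle's. Each post (54 x 30 mm) has an upward-open notch 34 mm wide in x, 30 mm long in y, with cheeks 12 mm high. The laid bar's underside centre comes here
- stylus: loose stylus, 140 g, upright in its stand; origin at the lower end of its steel nose, z up along its axis. Nose and shank 22 mm across for z=0 to 45, collar 42 mm across to z=53, square black handle 24 x 24 mm (sides along x, y) to z=113. A sprung pin 6 mm across sticks out 18 mm below the origin and yields up to 6 mm: 1.2 N to start, 0.8 N per mm more, 6 N at its stop
- tip (a point): end of the stylus's sprung pin (ball end of 3 mm radius), on the stylus's axis; 18 mm below the stylus's origin when free
- grip (a point): middle of the stylus's square handle, 85 mm above the stylus's origin
- stand: fixed wooden block 68 x 68 x 90 mm high with a square well 28 mm wide, 70 mm deep; origin at the centre of the underside
- stand_mouth (a point): centre of the top of the stand's well, 90 mm above the table; the stylus hangs there by its collar, its origin 45 mm below this point
- bar: loose steel clamp bar 200 (x) x 26 (y) x 12 mm, 350 g, with a dark grip block 60 (x) x 22 (y) x 26 mm on the middle of its top (block top 38 mm above the underside); origin at the centre of the underside
- bar_rest: fixed grey rest 130 x 60 mm with two ridges 30 mm high on which the bar lies at first; origin at the centre of the underside
- seam0 (a point): near end of the seam's path to follow (15 mm in from the slab's edge); its plan position is true, but it is marked down on the base plate, 16 mm above the table (the bottom of the groove above it lies anywhere from about 43 to 83 mm)
- seam1 (a point): point on the seam's centre line; its plan position is true, but it is marked down on the base plate, 16 mm above the table (the bottom of the groove above it lies anywhere from about 43 to 83 mm)
- seam2 (a point): point on the seam's centre line; its plan position is true, but it is marked down on the base plate, 16 mm above the table (the bottom of the groove above it lies anywhere from about 43 to 83 mm)
- seam3 (a point): middle of the seam. The seam is an S-shaped V-groove, in the cradle frame y = 7 mm x sin(360 deg x / 120 mm) for x from -75 to 75 mm, 14 mm wide at the top, 7 mm deep, sides at 45 degrees, open at both slab ends. Marked on the base plate like the other seam points
- seam4 (a point): point on the seam's centre line; its plan position is true, but it is marked down on the base plate, 16 mm above the table (the bottom of the groove above it lies anywhere from about 43 to 83 mm)
- seam5 (a point): point on the seam's centre line; its plan position is true, but it is marked down on the base plate, 16 mm above the table (the bottom of the groove above it lies anywhere from about 43 to 83 mm)
- seam6 (a point): far end of the path to follow (15 mm in from the slab's edge); its plan position is true, but it is marked down on the base plate, 16 mm above the table (the bottom of the groove above it lies anywhere from about 43 to 83 mm)
- disc_a: pale stone disc 60 mm across, 18 thick, lying flat; bystander, leave alone; origin: centre of the underside
- disc_b: dark stone disc 90 mm across, 20 thick, lower one of a stack of two; bystander, leave alone; origin: centre of the underside
- disc_c: grey stone disc 80 mm across, 17 thick, on top of disc_b; bystander, leave alone; origin: centre of the underside
- offcut: tan stone offcut 100 x 50 x 22; bystander, leave alone; origin: centre of the underside
- bangle: stone bangle, ring 76 mm across, 14 high; bystander, leave alone; origin: centre of the underside
- brush: hand brush; bystander, leave alone; origin: handle end region
- jar: jar 60 mm across, 80 high; bystander, leave alone; origin: centre of the underside
Not all that is in view belongs to the job. Leave any orange look-alike of the bar alone.

How it is judged (in metres and radians):
On the way, in this order (a step that is already met when the one before it is completed fails the run):
1. the stylus's pin presses in the seam, moving slowly and not pushed in to its stop, at its near end (horizontal distance between tip and seam0 below 0.006 m and contact force between stylus and cradle above 0.5 N and angle between stylus's own z axis and vertical below 0.35 rad and linear speed of stylus below 0.08 m/s and z of tip in the frame of stylus below -0.0124 m), for 0.08 s.
2. the stylus's pin presses in the seam, moving slowly and not pushed in to its stop, at the second point (horizontal distance between tip and seam1 below 0.006 m and contact force between stylus and cradle above 0.5 N and angle between stylus's own z axis and vertical below 0.35 rad and linear speed of stylus below 0.08 m/s and z of tip in the frame of stylus below -0.0124 m), for 0.08 s.
3. the stylus's pin presses in the seam, moving slowly and not pushed in to its stop, at the third point (horizontal distance between tip and seam2 below 0.006 m and contact force between stylus and cradle above 0.5 N and angle between stylus's own z axis and vertical below 0.35 rad and linear speed of stylus below 0.08 m/s and z of tip in the frame of stylus below -0.0124 m), for 0.08 s.
4. the stylus's pin presses in the seam, moving slowly and not pushed in to its stop, at its middle (horizontal distance between tip and seam3 below 0.006 m and contact force between stylus and cradle above 0.5 N and angle between stylus's own z axis and vertical below 0.35 rad and linear speed of stylus below 0.08 m/s and z of tip in the frame of stylus below -0.0124 m), for 0.08 s.
5. the stylus's pin presses in the seam, moving slowly and not pushed in to its stop, at the fifth point (horizontal distance between tip and seam4 below 0.006 m and contact force between stylus and cradle above 0.5 N and angle between stylus's own z axis and vertical below 0.35 rad and linear speed of stylus below 0.08 m/s and z of tip in the frame of stylus below -0.0124 m), for 0.08 s.
6. the stylus's pin presses in the seam, moving slowly and not pushed in to its stop, at the sixth point (horizontal distance between tip and seam5 below 0.006 m and contact force between stylus and cradle above 0.5 N and angle between stylus's own z axis and vertical below 0.35 rad and linear speed of stylus below 0.08 m/s and z of tip in the frame of stylus below -0.0124 m), for 0.08 s.
7. the stylus's pin presses in the seam, moving slowly and not pushed in to its stop, at its far end (horizontal distance between tip and seam6 below 0.006 m and contact force between stylus and cradle above 0.5 N and angle between stylus's own z axis and vertical below 0.35 rad and linear speed of stylus below 0.08 m/s and z of tip in the frame of stylus below -0.0124 m), for 0.08 s.
8. afterwards the bar lies across the two posts, in both notches (x of bar in the frame of bar_seat between -0.007 and 0.007 m and y of bar in the frame of bar_seat between -0.015 and 0.015 m and z of bar in the frame of bar_seat between -0.004 and 0.004 m and angle between the x axis of bar and the y axis of cradle, either way round below 0.12 rad and angle between bar's own z axis and vertical below 0.05 rad and linear speed of bar below 0.03 m/s), for 0.2 s.
At the end, for the whole second after the job is handed in: Bar at rest in both notches: underside centre within 7 mm across, 15 mm along and 4 mm in height of the bar seat, within 0.12 rad of square, 0.05 of level. Stylus at rest, hung in its stand by the collar: within 8 mm of centre, 5 mm in height, tilt under 0.12 rad (x of bar in the frame of bar_seat between -0.007 and 0.007 m and y of bar in the frame of bar_seat between -0.015 and 0.015 m and z of bar in the frame of bar_seat between -0.004 and 0.004 m and angle between the x axis of bar and the y axis of cradle, either way round below 0.12 rad and angle between bar's own z axis and vertical below 0.05 rad and horizontal distance between stylus and stand_mouth below 0.008 m and z of stylus in the frame of stand_mouth between -0.05 and -0.04 m and angle between stylus's own z axis and vertical below 0.12 rad and linear speed of each of stylus, bar below 0.02 m/s); the robot touches nothing.
It fails at once if the stylus pressed on the cradle or slab with more than 15 N (contact force between stylus and cradle above 15 N).
It fails at once if a bystander moved more than 25 mm (distance of any of disc_a, disc_b, disc_c, offcut, bangle, brush, jar from where it was at the start of the episode above 0.025 m).
It also fails if it takes over 72 s, if anything falls off the work surface, if the arm or the gripper's body presses on something with over 40 N, if the wrist force passes 120 N, or if a joint passes its speed limit or range.

## Working session

There is one attempt and no reset: what is moved stays moved. The work goes in short steps, each a Python script; the robot and the scene stay as the last script left them, time stands still between calls to the robot, and variables do not carry over. Pictures are saved under pics/ and viewed, at most 10 in all, crops included, and the job is handed in when it is done.

```bash
ls; mkdir -p pics
cat > h.py <<'E'
import numpy as np, cv2
from cell import manip, eyes, nets, readout
def cal(n):
    c=eyes.calibration(n); f=200/np.tan(np.radians(c["vertical_fov"])/2); return c,f
def ray(n,u,v):
    c,f=cal(n); R=np.array(c["R"]);t=np.array(c["t"])
    return -R.T@t, R.T@np.array([(u-c["cx"])/f,(v-c["cy"])/f,1.0])
def at_z(n,u,v,z):
    o,d=ray(n,u,v); return o+d*(z-o[2])/d[2]
def cloud(n,depth):
    c,f=cal(n); R=np.array(c["R"]);t=np.array(c["t"])
    v,u=np.mgrid[0:400,0:640]
    P=np.stack([(u-c["cx"])/f*depth,(v-c["cy"])/f*depth,depth],-1)
    return (P-t)@R   # R.T (P-t)
E
python3 - <<'E'
from h import *
for n in ("scene","top"):
    im,d=eyes.get_image(n); cv2.imwrite(f"pics/{n}0.png",im); np.save(f"{n}0.npy",d)
    print(n,cal(n))
    for l in ["cradle","bar_seat","stylus","grip","stand","stand_mouth","bar","bar_rest","seam0","seam3","seam6"]:
        for r in nets.place_of(n,l)[:3]:
            print(l,round(r["score"],2),np.round(np.array(r["xy"])*[640,400],1))
print(readout.read_t())
E
```

```text
pics
scene ({'vertical_fov': 55.253045843892025, 'cx': 317.3322488320513, 'cy': 194.1164902316845, 'R': array([[-0.56258054,  0.82660706,  0.01496357],
       [ 0.57746031,  0.40583753, -0.70840348],
       [-0.59164409, -0.38989314, -0.70564906]]), 't': array([ 305.51124134, -229.19998304, 1350.84707223])}, np.float64(382.1337651307968))
cradle 0.61 [306.7 217.8]
cradle 0.21 [345.7 189.4]
bar_seat 0.9 [305.9 187.4]
stylus 0.63 [451.5 256.5]
grip 0.95 [461.1 235.3]
grip 0.32 [232.  165.6]
stand 0.64 [445.9 263.7]
stand 0.52 [364.  320.2]
stand_mouth 0.75 [307.5 208.7]
stand_mouth 0.57 [454.8 239.7]
bar 0.83 [259.  126.5]
bar 0.72 [231.4 164.1]
bar 0.56 [297.  225.6]
bar_rest 0.68 [237.  167.2]
bar_rest 0.34 [315.2 195. ]
bar_rest 0.28 [307.1 187.5]
seam0 0.84 [307.2 212.6]
seam0 0.75 [302.3 219.3]
seam0 0.69 [299.6 226.3]
seam3 0.84 [307.2 212.6]
seam3 0.75 [302.3 219.3]
seam3 0.69 [299.6 226.3]
seam6 0.84 [307.2 212.6]
seam6 0.75 [302.3 219.3]
seam6 0.69 [299.6 226.3]
top ({'vertical_fov': 42.997139840225145, 'cx': 315.6609837006917, 'cy': 192.16138360277822, 'R': array([[-8.94480762e-03, -9.99959807e-01,  6.12480480e-04],
       [-9.79803794e-01,  8.64214583e-03, -1.99774470e-01],
       [ 1.99761147e-01, -2.38705490e-03, -9.79841715e-01]]), 't': array([ -23.40834135,  524.6765268 , 1622.96514789])}, np.float64(507.7667450039557))
cradle 0.74 [322.8 195.5]
bar_seat 0.59 [323.6 192. ]
stylus 0.44 [209. 208.]
grip 0.71 [202.7 207. ]
grip 0.24 [322.1 195.4]
stand 0.57 [208.3 212.6]
stand_mouth 0.56 [205.9 209. ]
bar 0.73 [405.6 195.8]
bar 0.57 [403.8 197.6]
bar_rest 0.75 [406.4 197.5]
seam0 0.97 [324.9 206.2]
seam0 0.84 [313.  183.8]
seam0 0.73 [321.8 189.3]
seam3 0.97 [324.9 206.2]
seam3 0.84 [313.  183.8]
seam3 0.73 [321.8 189.3]
seam6 0.97 [324.9 206.2]
seam6 0.84 [313.  183.8]
seam6 0.73 [321.8 189.3]
1.2
```

Run:
```python
import cv2
a=cv2.imread("pics/top0.png"); 
cv2.imwrite("pics/topc.png",cv2.resize(a[110:290,160:460],None,fx=2.66,fy=2.66,interpolation=cv2.INTER_CUBIC))
```

```text
(no output)
```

View pics/topc.png

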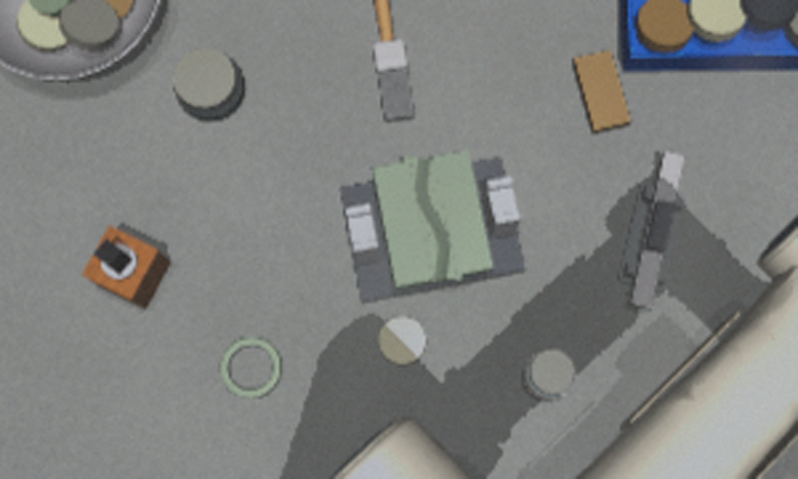

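View pics/scene0.png

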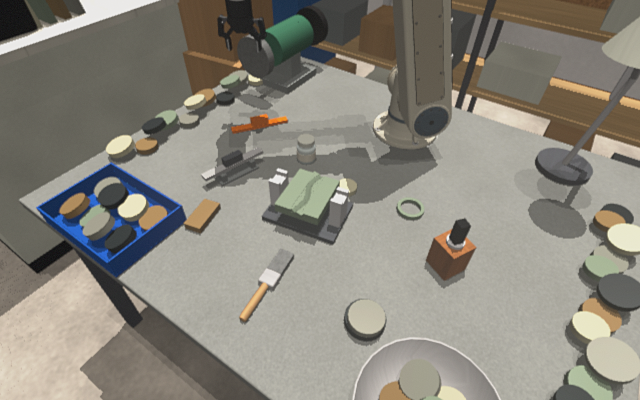

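The top crop shows the cradle at about (322,195) full-res, the stylus and stand at (205,208), and the steel bar on its rest at (405,195). The scene view puts the orange look-alike at (259,126). Next I'll take coarse positions, then a wrist look at each item.

```bash
cat >> h.py <<'E'
def down(yaw): # tool z down, tool x at yaw (deg)
    c,s=np.cos(np.radians(yaw)),np.sin(np.radians(yaw))
    return np.array([[c,s,0],[s,-c,0],[0,0,-1.0]])
def wcloud(depth,p,R):
    c,f=cal("wrist"); T=np.array(c["tool_from_camera"])
    v,u=np.mgrid[0:400,0:640]; x=u-c["cx"];y=v-c["cy"]; r=np.hypot(x,y)+1e-9; th=r/f
    k=np.tan(np.minimum(th,1.5))/r
    P=np.stack([x*k*depth,y*k*depth,depth],-1)
    return (P@T[:3,:3].T+T[:3,3])@np.array(R).T+np.array(p)
def look(name):
    p=readout.read_ee_pos();R=readout.read_tool_rot()
    im,d=eyes.get_image("wrist"); C=wcloud(d,p,R); C[d<=0]=np.nan
    cv2.imwrite(f"pics/{name}.png",im); np.savez(name,im=im,C=C,p=p,R=R); return im,C
E
python3 - <<'E'
from h import *
print(cal("wrist"))
st=at_z("top",202.7,207,130); cr=at_z("top",322.8,195.5,70); ba=at_z("top",404,197,60)
print(st,cr,ba)
R0=np.array(readout.read_tool_rot()); print(R0)
for nm,p in (("wbar",ba),("wcr",cr),("wst",st)):
    q=np.array([p[0]-40,p[1],330.])
    for yaw in (0,-90,90,180):
        try: manip.move_to(q,down(yaw)); print(nm,yaw); break
        except manip.IKError: pass
    manip.pause(.3)
    im,C=look(nm); print(readout.read_t(),np.array(readout.read_joint_positions()).round(1))
    for l in {"wbar":["bar"],"wcr":["cradle","bar_seat","seam3"],"wst":["stand_mouth","grip","stand"]}[nm]:
        print(l,[(round(r["score"],2),np.round(np.array(r["xy"])*[640,400],1)) for r in nets.place_of("wrist",l)[:7]])
a=[cv2.imread(f"pics/{n}.png")[:, :] for n in ("wbar","wcr","wst")]
cv2.imwrite("pics/m.png",np.hstack([cv2.resize(x,(800,500))[100:400,267-0:533] for x in a]))
cv2.imwrite("pics/m2.png",np.vstack([np.hstack([cv2.resize(a[0],(400,250)),cv2.resize(a[2],(400,250))]),cv2.resize(a[1],(560,350))[:, :].copy() if 0 else cv2.copyMakeBorder(cv2.resize(a[1],(560,350)),0,0,0,240,cv2.BORDER_CONSTANT)]))
E
```

```text
({'vertical_fov': 65.70646984690485, 'cx': 319.7826592892068, 'cy': 199.37628693581362, 'tool_from_camera': array([[-5.76509187e-04, -9.60628565e-01, -2.77835254e-01,
         7.13841914e+01],
       [ 9.99999698e-01, -4.08920141e-04, -6.61142322e-04,
        -6.96571024e-01],
       [ 5.21499768e-04, -2.77835551e-01,  9.60628510e-01,
        -1.42198428e+02],
       [ 0.00000000e+00,  0.00000000e+00,  0.00000000e+00,
         1.00000000e+00]])}, np.float64(309.70691628693146))
[464.50715649 325.71663844 130.        ] [509.65238201 -51.21334755  70.        ] [ 504.25622601 -317.67966343   60.        ]
[[-8.94367849e-01 -4.47332260e-01 -6.49653445e-06]
 [-4.47332260e-01  8.94367849e-01  7.44004957e-06]
 [ 2.48211735e-06  9.56025057e-06 -1.00000000e+00]]
wbar 0
3.4333 [-18.5  15.9  22.    0.  -96.2 108.4]
bar [(0.77, array([324.4, 127.5])), (0.7, array([38.5, 53.3])), (0.56, array([382.8, 265.3]))]
wcr 0
4.875 [ 12.8   5.2   8.8   0.  -93.6  77.2]
cradle [(0.59, array([317.9, 124.8]))]
bar_seat [(0.65, array([314.4, 130.2]))]
seam3 []
wst 0
6.7917 [ 54.2  12.5  17.6  -0.  -95.1  35.7]
stand_mouth [(0.68, array([316.4, 134.2])), (0.51, array([532.2, 111.2])), (0.19, array([602.8,  41.8]))]
grip [(0.73, array([313.2, 137.9]))]
stand [(0.72, array([319.2, 135.7])), (0.63, array([316.2, 131.4]))]
```

View pics/m2.png

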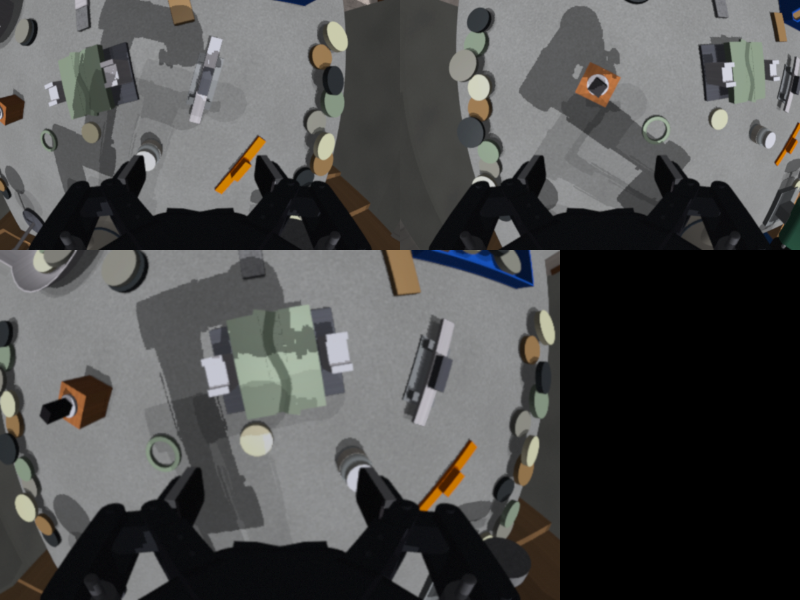

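The wrist views show all three items clearly: bar near (324,127), cradle near (318,125), and the stylus upright in its stand near (316,134). Next I'll extract geometry from the depth clouds.

```bash
cat > ext.py <<'E'
from h import *
def sel(C,c,rad,z0,z1):
    m=(np.hypot(C[...,0]-c[0],C[...,1]-c[1])<rad)&(C[...,2]>z0)&(C[...,2]<z1); return m
def rect(P): 
    return cv2.minAreaRect(P[:,:2].astype(np.float32))
if __name__=="__main__":
    D={n:np.load(n+".npz") for n in ("wbar","wcr","wst")}
    C=D["wst"]["C"]; s=(464,325)
    for z0,z1,r in ((82,97,60),(150,166,40)):
        m=sel(C,s,r,z0,z1);P=C[m]; print("st",z0,len(P),rect(P),np.median(P,0))
    C=D["wbar"]["C"]; b=(504,-318)
    for z0,z1,r in ((60,75,60),(36,48,130)):
        m=sel(C,b,r,z0,z1);P=C[m]; print("bar",z0,len(P),rect(P),np.median(P,0))
    m=sel(C,b,200,-10,10);print("table",np.median(C[m][:,2]))
    C=D["wcr"]["C"]; im=D["wcr"]["im"].astype(int); c=(510,-51)
    green=(im[...,1]-im[...,2]>8)&(im[...,1]-im[...,0]>8)
    m=sel(C,c,110,45,100)&green; P=C[m]
    for _ in range(4):
        A=np.c_[P[:,:2]-c,np.ones(len(P))]; k,*_=np.linalg.lstsq(A,P[:,2],rcond=None); r=P[:,2]-A@k; P=P[r>-2*r.std()] if r.std()>1 else P
    print("slab",len(P),k,r.std(),rect(P))
    m=sel(C,c,130,98,113);P=C[m]
    hist=P; n,lab=cv2.connectedComponents(m.astype(np.uint8))[:2]
    for i in range(1,n):
        Q=C[lab==i]
        if len(Q)>15: print("post",len(Q),Q.mean(0),rect(Q))
    m=sel(C,c,150,10,24)&~green; P=C[m]; print("base",len(P),rect(P),np.median(P[:,2]))
    print(np.histogram(C[sel(C,c,130,85,115)][:,2],bins=15))
E
python3 ext.py
```

```text
st 82 2114 ((466.5862121582031, 328.37530517578125), (69.10186767578125, 68.62265014648438), 62.975040435791016) [469.35963729 328.42790423  89.63817153]
st 150 563 ((466.42095947265625, 328.6012878417969), (24.709941864013672, 25.004371643066406), 50.86604690551758) [466.66020094 328.7404948  157.56399491]
bar 60 769 ((511.47650146484375, -330.94171142578125), (23.109350204467773, 60.47888946533203), 74.72850036621094) [ 512.16607115 -331.00176017   67.56874032]
bar 36 1836 ((511.4365234375, -330.76397705078125), (27.518844604492188, 200.2421417236328), 75.22216033935547) [ 540.25011919 -330.52369225   41.56990789]
table -0.3762208866387482
slab 10045 [ 2.98524048e-03 -3.62105680e-04  8.18945225e+01] 0.9103543271419952 ((519.30078125, -48.98900604248047), (160.8506317138672, 120.31099700927734), 10.465730667114258)
post 212 [ 557.29115782 -130.02652382  105.40725352] ((557.0692749023438, -129.78475952148438), (10.350790977478027, 30.26935577392578), 12.1129150390625)
post 207 [525.55824808  39.5578079  105.13376576] ((525.4432373046875, 40.32772445678711), (10.632563591003418, 30.495595932006836), 11.097805976867676)
post 227 [ 514.04076136 -137.12554046  105.12823463] ((514.0231323242188, -137.8885498046875), (11.102802276611328, 30.51124382019043), 9.68603801727295)
post 215 [482.57130814  31.57902976 105.16419667] ((482.03070068359375, 31.92501449584961), (10.899508476257324, 29.82636260986328), 7.984652519226074)
base 3514 ((481.52789306640625, -56.30620574951172), (227.97422790527344, 210.3441162109375), 10.550063133239746) 15.879756984225821
(array([ 24,  13,  22,  18, 264, 845, 210,  17,  17,  13,  19,  26, 301,
       458,  32]), array([ 85.01033591,  86.57260466,  88.13487341,  89.69714216,
        91.25941091,  92.82167967,  94.38394842,  95.94621717,
        97.50848592,  99.07075467, 100.63302342, 102.19529218,
       103.75756093, 105.31982968, 106.88209843, 108.44436718]))
```

```bash
cat >> h.py <<'E'
CR=np.array([519.6,-48.9]); CY=10.6
def cw(x,y):
    a=np.radians(CY); return CR+[x*np.cos(a)-y*np.sin(a), x*np.sin(a)+y*np.cos(a)]
ST=np.array([466.5,328.5]); YS=-39.1; SM=np.array([466.6,328.4])
E
python3 - <<'E'
from h import *
R=down(YS); print(readout.read_t())
manip.move_gripper(1.0,40)
manip.move_to([*ST,190],R)
manip.move_straight([*ST,108],R,vel=120)
manip.move_gripper(0.0,40)
print("w",readout.read_width(),readout.read_finger_force(),readout.read_ee_pos())
manip.move_straight([*ST,230],vel=120)
print("w",readout.read_width(),readout.read_finger_force())
manip.move_to([*cw(-60,0),230],R); manip.pause(.3)
print(readout.read_t(),[np.round(readout.read_contact_force(),2) for _ in range(4)])
im,C=look("held"); cv2.imwrite("pics/held.png",im[60:])
im,_=eyes.get_image("scene"); cv2.imwrite("pics/held2.png",cv2.resize(im[60:300,200:420],None,fx=2,fy=2))
E
```

```text
6.9417
w 0.27461478438512144 42.12492227554321 [466.70452309 328.63959771 108.33907775]
w 0.2687171176401386 41.790393590927124
12.125 [array([ 0.28, -0.18, -2.29]), array([ 0.28, -0.18, -2.29]), array([ 0.28, -0.18, -2.29]), array([ 0.28, -0.18, -2.29])]
```

View pics/held2.png

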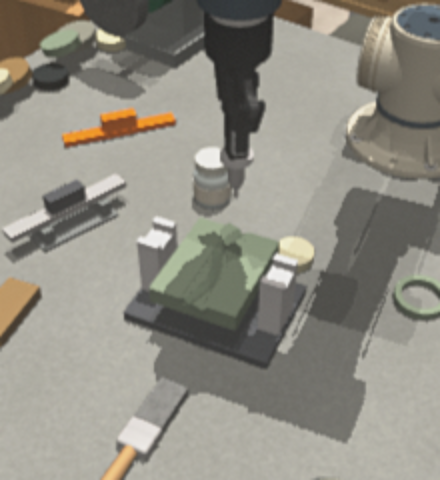

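The stylus is held upright above the near end of the slab, and the crop shows nothing else disturbed. Next: probe, then trace under force control.

```bash
cat > trace.py <<'E'
from h import *
C=np.load("wcr.npz")["C"]
a=np.radians(CY);ex=np.array([np.cos(a),np.sin(a)]);ey=np.array([-np.sin(a),np.cos(a)])
L=C[...,:2]-CR; X=L@ex;Y=L@ey
for x in (-60,-30,0,30,60):
    m=(abs(X-x)<6)&(abs(abs(Y)-35)<15)&(C[...,2]>45)&(C[...,2]<98); print(x,np.median(C[m][:,2]).round(1),end="; ")
F=lambda: np.array(readout.read_contact_force())
manip.move_straight([*cw(-60,0),178],vel=100); manip.pause(.2)
b=F()
hit=manip.move_straight([*cw(-60,0),145],vel=10,threshold=1.6)
z=readout.read_ee_pos()[2]; print("\nhit",hit,z,F()-b,readout.read_t())
if not hit: raise SystemExit
TG=3.0; lat=0.; prev=z
for _ in range(4):   # settle at seam0
    f=F()-b; z+=np.clip((f[2]-TG)*.6,-1,1); lat+=np.clip(.25*(f[:2]@ey),-.4,.4)
    manip.move_straight([*cw(-60,lat),z],vel=10)
print("settled",z,lat,F()-b)
dz=0.
for x in np.arange(-57,63.1,3):
    xx=min(x,62); w=2*np.pi/120; y=7*np.sin(w*xx); s=7*w*np.cos(w*xx); n=np.array([-s,1])/np.hypot(s,1)
    f=F()-b; fl=f[:2]@(n[0]*ex+n[1]*ey)
    c=np.clip((f[2]-TG)*.6,-.8,.8); dz=np.clip(.7*dz+.3*(c+dz),-.4,.4); z+=c+dz
    lat=np.clip(lat+np.clip(.2*fl,-.4,.4),-4,4)
    manip.move_straight([*cw(xx,y+lat),z],vel=20)
    print(f"{xx:.0f} fz{f[2]:.1f} fl{fl:.1f} z{z:.1f} lat{lat:.1f}",end=" | ")
manip.pause(.2); f=F()-b
print("\nend",f,readout.read_ee_pos(),readout.read_t())
E
python3 trace.py
```

```text
-60 81.8; -30 82.0; 0 82.0; 30 82.1; 60 82.2; 
hit True 156.81433143571041 [1.01074443 0.89844264 1.82279804] 15.0583
settled 154.85588566849665 1.150211090860081 [0.87968985 0.71937533 2.17506393]
-57 fz2.2 fl0.9 z154.2 lat1.3 | -54 fz3.5 fl0.4 z154.5 lat1.4 | -51 fz3.8 fl-0.7 z155.0 lat1.3 | -48 fz3.3 fl-1.1 z155.4 lat1.0 | -45 fz3.1 fl-0.9 z155.6 lat0.8 | -42 fz2.8 fl0.7 z155.6 lat1.0 | -39 fz2.5 fl-0.5 z155.4 lat0.9 | -36 fz2.8 fl1.0 z155.3 lat1.1 | -33 fz2.4 fl-0.5 z154.8 lat1.0 | -30 fz2.8 fl0.5 z154.6 lat1.1 | -27 fz3.5 fl-1.1 z154.8 lat0.8 | -24 fz2.9 fl-0.6 z154.7 lat0.7 | -21 fz2.7 fl-0.2 z154.4 lat0.7 | -18 fz3.7 fl0.3 z154.9 lat0.7 | -15 fz2.8 fl-0.9 z154.7 lat0.6 | -12 fz3.6 fl-0.5 z155.2 lat0.5 | -9 fz3.9 fl-0.4 z155.9 lat0.4 | -6 fz2.6 fl-0.7 z155.8 lat0.3 | -3 fz2.6 fl0.6 z155.7 lat0.4 | 0 fz3.0 fl-0.0 z155.8 lat0.4 | 3 fz2.0 fl-0.5 z155.1 lat0.3 | 6 fz2.7 fl-1.1 z154.8 lat0.1 | 9 fz3.0 fl0.2 z154.7 lat0.1 | 12 fz4.1 fl0.3 z155.4 lat0.2 | 15 fz2.4 fl0.2 z155.0 lat0.2 | 18 fz2.1 fl0.3 z154.3 lat0.3 | 21 fz3.5 fl-0.6 z154.4 lat0.1 | 24 fz3.0 fl0.4 z154.3 lat0.2 | 27 fz4.2 fl-0.1 z155.1 lat0.2 | 30 fz3.5 fl0.3 z155.5 lat0.2 | 33 fz3.1 fl0.5 z155.8 lat0.4 | 36 fz3.4 fl0.8 z156.3 lat0.5 | 39 fz2.1 fl1.1 z155.9 lat0.7 | 42 fz3.3 fl1.0 z156.2 lat0.9 | 45 fz2.4 fl-0.4 z155.9 lat0.9 | 48 fz2.5 fl-0.6 z155.5 lat0.7 | 51 fz3.0 fl-0.1 z155.5 lat0.7 | 54 fz2.4 fl0.8 z155.0 lat0.9 | 57 fz3.3 fl1.0 z155.1 lat1.1 | 60 fz2.8 fl-0.1 z154.8 lat1.1 | 62 fz2.9 fl0.2 z154.6 lat1.1 | 
end [0.73821433 0.08083956 2.62555363] [580.81025805 -37.15720055 154.79866299] 28.725
```

The trace held 2–4 N in the groove all the way. Now I'll return the stylus to its stand.

Run:
```python
from h import *
R=down(YS); p=readout.read_ee_pos()
manip.move_straight([p[0],p[1],230],vel=120)
manip.move_to([*SM,230],R)
manip.move_straight([*SM,175],vel=120)
manip.pause(.15)
h1=manip.move_straight([*SM,116],vel=70,threshold=5); print(h1,readout.read_ee_pos(),readout.read_contact_force())
if not h1:
    h=manip.move_straight([*SM,106.5],vel=20,threshold=3); z=readout.read_ee_pos()[2]; print(h,z,readout.read_contact_force())
    if z<111:
        manip.move_gripper(1.0); manip.move_straight([*SM,230],vel=150)
print(readout.read_t())
c=cw(0,0)
# look at stand on the way
manip.move_to([SM[0]-40,SM[1]-60,330],down(0)); manip.pause(.2)
im,C=look("st2")
from ext import sel,rect
for z0,z1,r in ((82,97,60),(150,168,40)):
    P=C[sel(C,SM,r,z0,z1)]; print(z0,len(P),rect(P) if len(P)>4 else "",np.median(P,0))
print(readout.read_t())
```

```text
False [466.95350704 328.6578569  116.53350877] [ 0.05152521 -0.94814583 -2.39426032]
True 108.30013869237705 [-1.05624973 -0.04297723  4.00969704]
34.6917
82 1960 ((466.4988708496094, 328.43572998046875), (69.27039337158203, 69.37908935546875), 63.00139236450195) [473.11635593 322.75887241  89.57574374]
150 565 ((465.99554443359375, 327.6030578613281), (24.958110809326172, 24.996990203857422), 52.517601013183594) [466.33625484 327.12759529 157.50813379]
35.65
```

The stylus hangs correctly in its stand (handle top at 157.5 mm, centred). Now the bar.

Run:
```python
from h import *
B=np.array([511.45,-330.85]); R=down(-14.9); R2=down(CY-90)
manip.move_to([*B,160],R)
manip.move_straight([*B,45.5],R,vel=120,threshold=15)
print(readout.read_ee_pos())
manip.move_gripper(0.0,70)
print("w",readout.read_width(),readout.read_finger_force())
zg=readout.read_ee_pos()[2]
manip.move_straight([*B,190],vel=120)
print("w",readout.read_width())
manip.move_to([*CR,190],R2)
manip.move_straight([*CR,zg+64+17],R2,vel=120); manip.pause(.2)
print(readout.read_t(),readout.read_contact_force())
im,C=look("barheld"); a,_=eyes.get_image("top"); s,_=eyes.get_image("scene")
cv2.imwrite("pics/bh.png",np.hstack([cv2.resize(im[20:260,180:460],(400,343)),cv2.resize(s[100:280,210:420],(400,343))]))
from ext import sel,rect
z=readout.read_ee_pos()[2]-zg+30
P=C[sel(C,CR,125,z+12-4,z+12+5)]; print(z,len(P),rect(P) if len(P)>4 else "")
```

```text
[ 512.07261636 -331.11505955   46.40172839]
w 0.24012946028762763 69.71530795097351
w 0.24369155359154537
43.3 [ 0.62603322 -0.2881711  -4.0938831 ]
111.46648290173894 8407 ((523.5975952148438, -69.41714477539062), (26.357397079467773, 160.15420532226562), 10.453868865966797)
```

View pics/bh.png

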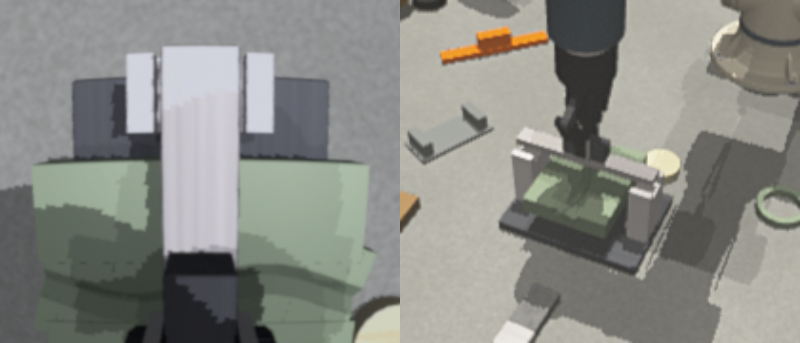

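The bar hangs level and square, lined up between the notch cheeks, and measures under 1 mm off centre. I'll lower and release it.

Run:
```python
from h import *
h=manip.move_straight([*CR,106.5],vel=20,threshold=5); z=readout.read_ee_pos()[2]; print(h,z,readout.read_contact_force())
if z<114:
    manip.move_gripper(1.0); manip.pause(.2); p=readout.read_ee_pos(); manip.move_straight([p[0],p[1],230],vel=120)
    q=cw(-60,0); manip.move_to([q[0]-40,q[1],330],down(0)); manip.pause(.2)
    im,C=look("fin")
    from ext import sel,rect
    for z0,z1 in ((126,138),(102.5,111)):
        m=sel(C,CR,108,z0,z1); n,lab=cv2.connectedComponents(m.astype(np.uint8))[:2]
        for i in range(1,n):
            P=C[lab==i]
            if len(P)>15: print(z0,len(P),rect(P),np.median(P[:,2]))
    P=C[sel(C,CR,60,126,138)]; print((P[:,:2].mean(0)-CR))
    s,_=eyes.get_image("scene"); cv2.imwrite("pics/fin2.png",s)
print(readout.read_t())
```

```text
True 109.86788145392953 [ 0.55182364 -0.08308313  5.23810426]
126 1101 ((518.7384033203125, -50.18761444091797), (22.592390060424805, 60.24017333984375), 10.541176795959473) 131.57428565102958
102.5 213 ((557.2406616210938, -130.14102172851562), (10.335381507873535, 30.597612380981445), 9.720782279968262) 105.74626367982327
102.5 2517 ((518.7095336914062, -50.05992889404297), (27.02442169189453, 200.73875427246094), 10.651554107666016) 105.59524318698973
102.5 208 ((525.3406372070312, 40.631256103515625), (11.068408966064453, 31.02383041381836), 9.574882507324219) 105.55514415105988
102.5 212 ((514.1502075195312, -138.1966094970703), (10.627325057983398, 31.10123634338379), 10.047067642211914) 105.61353828958087
102.5 213 ((482.14984130859375, 32.30939483642578), (11.26780891418457, 30.622018814086914), 10.66545295715332) 105.48198136687759
[-1.06536542 -1.32379979]
47.7833
```

View pics/fin2.png

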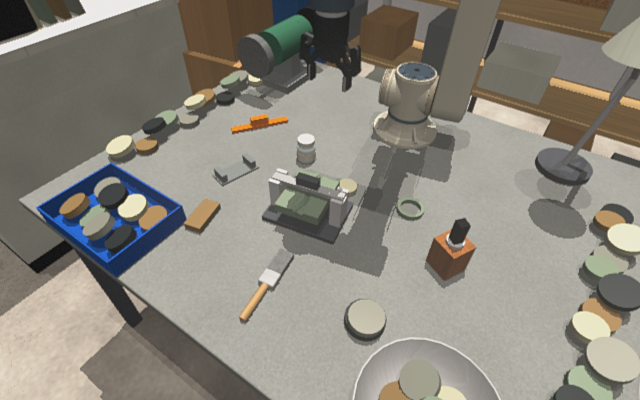

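The bar is seated level in both notches near (307,190), within about 2 mm of the seat. The stylus hangs upright at (458,235), and the bystanders look unmoved.

```bash
python3 -c "
from h import *
print(manip.job_done())"
```

```text
the job is handed in; nothing more can be done
None
```

I traced the seam end to end at about 2–4 N, hung the stylus back upright in its stand, seated the bar level in both notches within about 2 mm of centre, and handed the job in at about 48 s; no verdict was returned.

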